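Seat the slide-holder plate on the microscope stage pin

ROBOT

A 7-joint arm with a two-finger parallel gripper is mounted at the origin on the work surface. World frame = base frame: x ahead of the robot, y to its left, z up, the work surface at z = 0. Lengths are in m, angles in rad, forces in N, time in s.
With the tool pointing down it reaches from about 0.4 to 0.75 m from the base axis. Payload 19.5 kg.
Tool frame: the origin (TCP) lies at the very end of the fingers, on their centre line; the grasp point (between the pads) lies 19 mm behind it (manip.pinch_z is the distance from the TCP to the grasp point, in m); z points along the fingers, y is the direction in which the jaws open and shut (so a half turn about z gives the same grasp; the last joint's range is limited). The gripper opens to 85 mm and grips with 20 to 120 N. Pads are 22 mm wide; open, the fingers measure 114 mm over their backs; the gripper's body (76 mm by 85 mm) begins 54 mm behind the grasp point. The pads swing forward as they close: fully open they stand 13 mm farther back than shut.
Start: joints at [1.09, 0.707, -0.028, 1.485, 0.022, 0.951, -0.075], TCP at [0.244, -0.521, 0.231] pointing down, gripper open.
Joint ranges: [-2.71, 2.71], [-0.32, 2.16], [-1.57, 1.52], [0, 2.45], [-1.46, 4.6], [0, 2.02], [-2.83, 2.83]. Speed limits (rad/s): [1.89, 1.89, 2.57, 2.57, 3.01, 3.01, 3.01].

INTERFACE

Orientations are given as [roll, pitch, yaw] about the fixed x, y, z axes, in that order (R = Rz(yaw) Ry(pitch) Rx(roll)).
In Python, from rig import manip gives the robot as it stands. The module is installed in compiled form; this text tells all that it offers.
- The arm moves only by the tool drive_tool, never from a script. Its argument "deltas" is a list that holds one entry, the list of rows, each a list of 5 numbers: the closure, from 0 (fully open) to 1 (shut), then the shift along the tool's x, y, z in units of 30 mm (1.0 is 30 mm), then the turn about the tool's z in units of 6 degrees (1.0 is 6 degrees). In form: [[[grip, x, y, z, twist], ...]]. A call has 1 to 20 rows; each row is the pose to reach, as a shift and turn from the pose commanded when the call began, along the tool's axes at that moment; what a row does not reach only later rows make up. A row lasts 1/12 s, in which the tool goes at most 41.7 mm and 7.16 degrees, less where a joint would pass 70% of its speed; a pose out of reach is approached as far as the arm can. A call with a gripper value outside its range is refused whole. The fingers move at their own pace and stop on an object; the grip force is fixed at half the most. Time passes only in rows, so rows that repeat a pose let the fingers close. It gives the time, the measured TCP pose, the force and the opening at its end, in the units of the state.
- manip.get_state(): the state, without advancing time (a new reading comes with each control period).
- manip.snapshot(name): name is "side" or "top"; returns a dict with "pixels" (420x560x3 uint8, red, green, blue), "range_z" (420x560 float32, m along the optical axis (not along the pixel's ray), 0 where there is no reading), "fovy" (degrees; the focal length in pixels is half the picture's height over the tangent of half this angle, whatever the lens; pixels are square), "cx", "cy" (the principal point, pixels), "cam_to_world" (4x4, takes a point from camera to world coordinates). Camera axes: x right, y up, looking along -z (the intrinsics and any distortion apply to the point x, -y, -z); pixel columns grow to the right and rows downward; lengths in m; the calibration is good to about 2 mm. A picture is of the moment at which its call begins.
- manip.finish_job(): hands the job in, once; it reports no verdict.
Trained networks look in a picture, given as the dict that the camera call returned (one of the last four; its "shot" number tells which), for a name from the list of things; names that differ only in an ending like _2 or _b are one class to them, and where a whole thing is asked for, a point or a joint stands for the part that bears it (a point fixed in the world has none). Each returns a list of dicts, best first, with "p" (0 to 1); they miss things now and then, are a little off and sometimes report something else, mostly with a low value. They report only what shows in the picture. A call takes as long as a camera call. They do not tell look-alikes from the thing itself.
- manip.find_in(picture, thing): "position" ([x, y, z] in m, in world coordinates, good to about 4 mm: the middle of the surface that is visible of it).
- manip.trace(picture, thing): "mask" (420x560 bool, what is visible of it).
- manip.pinpoint(picture, thing): "position" ([x, y, z] in m, in world coordinates, good to about 4 mm: a listed point, or the origin of a listed thing).
The state is a dict: "time_s": time; "joint_pos": joint angles; "joint_vel": joint speeds; "joint_torque": joint torques, N m; "tcp_pos": TCP position; "eef_rot": TCP orientation; "force": force on the tool from outside, world axes, zero at the start; "moment": the same for the moment, N m; "width": finger opening in m.
Only numpy, scipy, OpenCV 4.12 (cv2) and the standard library are available. Lean on these libraries where they do the work, as an engineer would, in place of code of your own. Each camera call takes 0.05 s, during which the arm holds its last target.

TASK

Fetch the aluminium slide-holder plate by its blue handle and set it down on the black microscope stage, riding on the brass pin, with its hole about 3 cm to the right of the middle of the pin's slot. Push its long edge up to the metal fence, slide it gently to the left along the fence until the hole drops over the pin and the plate lies flat on the stage, then let go. Do not lower the hole onto the pin from above, do not force anything, and leave the other things on the bench alone.

Things in the scene. Friction and masses are not known exactly. Their poses are not given: they have to be found in the camera images.
- stage: Fixed black microscope stand with a base 170 (x) x 300 (y) mm; its flat top lies 40 mm above the bench. Origin at the centre of its underside; +x points away from the robot, +y to the left, turned by up to 0.25 rad.
- pin_slot (a point): Middle of the slot (along the stage's y) in the stage top, at stage x = 10, y = 0, z = 40 mm. The brass pin is clamped in it anywhere within 18 mm either way along y (not measured: look or feel for it). The pin is 8 mm across, straight for 4 mm, then tapers to 4 mm across at its tip, 7 mm above the stage top.
- fence_face (a point): Middle of the near face of the aluminium fence on the far side of the stage top: a straight bar along the stage's y, 235 mm long, 10 mm tall; its near face lies at stage x = 55.5 mm.
- column_foot (a point): Foot of the stand's steel column at stage x = 0, y = 125 mm (block 50 x 40 mm, column 28 mm across, up to 250 mm above the bench); the microscope head is swung out beyond it to the left, +y. Keep clear of it.
- plate: Loose aluminium plate, 90 (x) x 170 (y) x 6 mm, about 0.3 kg, flat on the bench at first; origin at the centre of its underside. A glass slide is fixed on its -y end. Seated, it lies flat, axes along the stage's, +x edge within 2 mm of the fence. Left free on the pin it tilts about 4 degrees, resting on the pin and its -y edge (the pin must be under the part between the hole and the +y edge).
- plate_handle (a point): On the plate's blue bar handle, 30 mm above the plate's underside, over its centre. The bar is 44 mm along the plate's x, 14 mm along its y (grip across these 14 mm), and its top is 42 mm above the plate's underside.
- plate_hole (a point): Centre of the plate's only through hole, at the underside, 25 mm from the plate's centre along its +y; 11 mm across.
- wash_bottle: White wash bottle with red cap, 66 mm across, 170 mm tall. Loose; leave it alone. Origin at the centre of its underside.
- slide_box: Green slide box, 55 x 95 x 35 mm. Loose; leave it alone. Origin at the centre of its underside.
- petri: Covered petri dish, 90 mm across, 16 mm high. Loose; leave it alone. Origin at the centre of its underside.
- jar: Small amber specimen jar, 44 mm across, 60 mm tall. Loose; leave it alone. Origin at the centre of its underside.
- driver: Small screwdriver lying down. Loose; leave it alone. Origin at the centre of its underside.
- beaker: White plastic beaker, 60 mm across, 70 mm tall. Loose; leave it alone. Origin at the centre of its underside.
There are look-alikes about, which are no part of the job. Several things look just like the plate: the one meant starts farthest to the robot's right.

How it is judged:
On the way, in this order (a step that is already met when the one before it is completed fails the run):
1. the plate rests on the stage, not yet seated, with its hole 22.5 to 45 mm right of the slot's middle and its far edge within 12 mm of the fence (contact force between plate and stage above 0.4 N and y of plate_hole in the frame of stage between -0.045 and -0.0225 m and x of plate_hole in the frame of stage between -0.002 and 0.014 m and z of plate in the frame of stage between 0.0385 and 0.051 m), for 0.2 s.
2. the hole has dropped over the pin: the plate lies flat on the stage (z of plate in the frame of stage below 0.0418 m and angle between plate's own z axis and vertical below 0.025 rad and y of plate_hole in the frame of stage between -0.021 and 0.021 m and x of plate_hole in the frame of stage between 0.006 and 0.014 m), for 0.2 s.
At the end, for the whole second after the job is handed in: The plate lies flat on the stage (underside within 1.8 mm of the top, tilt under 0.025 rad) with its hole over the pin (within 4 mm of the slot line across, and within 21 mm of its middle along it), its edge parallel to the fence within 0.06 rad, at rest and released (all of step 2 and z of plate in the frame of stage above 0.038 m and angle between the x axis of plate and the x axis of stage, either way round below 0.06 rad and linear speed of plate below 0.01 m/s and contact force between the fingers and plate below 0.1 N); the robot touches nothing.
It fails at once if the plate is pressed against the stage, fence or pin with more than 25 N (contact force between plate and stage above 25 N).
It fails at once if the plate is held up over the pin's place instead of being slid there (hole within 18 mm of the slot's centre along it and 20 mm across, 15 to 50 mm above the stage top) (y of plate_hole in the frame of stage between -0.018 and 0.018 m and x of plate_hole in the frame of stage between -0.01 and 0.03 m and z of plate in the frame of stage between 0.055 and 0.09 m).
It fails at once if another thing on the bench is shifted by more than 15 mm (distance of any of wash_bottle, slide_box, petri, jar, driver, beaker from where it was at the start of the episode above 0.015 m).
It also fails if it takes over 48 s, if anything falls off the work surface, if the arm or the gripper's body presses on something with over 40 N, if the wrist force passes 120 N, or if a joint passes its speed limit or range.

## Working session

There is one attempt and no reset: what is moved stays moved. The work goes in short steps, Python scripts to look and compute and a tool call to move; the robot and the scene stay as the last step left them, time stands still between calls to the robot, and variables do not carry over. Pictures are saved under pics/ and viewed, and the job is handed in when it is done.

Besides the shell and the picture viewer there is one more tool, called after ">>>" as name(argument=value, ...) on one line, values as JSON. drive_tool: Moves the arm, as the interface text tells. Its arguments: {"type":"object","properties":{"deltas":{"type":"array","items":{"type":"array","items":{"type":"array","items":{"type":"number"}}}}},"required":["deltas"]}

```bash
mkdir -p pics; python3 - <<'E'
from rig import manip
import cv2,numpy as np
s=manip.get_state();print({k:np.round(v,3).tolist() for k,v in s.items()}, manip.pinch_z)
for n in("side","top"):
    p=manip.snapshot(n);cv2.imwrite(f"pics/{n}0.png",p["pixels"][:,:,::-1])
    print(n,p["fovy"],p["cx"],p["cy"],np.round(p["cam_to_world"],3).tolist(),[k for k in p])
    for t in("plate","stage","plate_handle","plate_hole","pin_slot","fence_face","column_foot"):
        try:
            for d in manip.pinpoint(p,t):print(t,round(d["p"],2),np.round(d["position"],4))
        except Exception as e:print(t,e)
E
```

```text
{'time_s': 0.0, 'joint_pos': [1.09, 0.707, -0.028, 1.485, 0.022, 0.951, -0.076], 'joint_vel': [0.0, -0.001, 0.002, -0.0, -0.0, 0.001, -0.001], 'joint_torque': [-0.002, -88.323, 1.234, -23.617, 0.017, 0.007, -0.0], 'tcp_pos': [0.244, -0.52, 0.231], 'eef_rot': [-3.141, 0.0, 0.439], 'force': [0.415, -0.966, 0.507], 'moment': [0.001, -0.052, 0.015], 'width': 0.086} 0.0187
side 44.044009905035196 280.8111932674402 213.34668616014125 [[-0.964, 0.214, -0.157, 0.289], [-0.265, -0.74, 0.618, 1.01], [0.016, 0.638, 0.77, 1.384], [0.0, 0.0, 0.0, 1.0]] ['pixels', 'range_z', 'fovy', 'cx', 'cy', 'cam_to_world', 'shot']
plate 0.77 [ 0.3526 -0.1688  0.0026]
plate 0.71 [ 5.518e-01 -2.748e-01 -4.000e-04]
plate 0.61 [ 0.3379  0.0806 -0.0012]
stage 0.74 [ 5.789e-01  1.541e-01 -1.000e-04]
plate_handle 0.92 [0.3388 0.0792 0.0298]
plate_handle 0.59 [ 0.3474 -0.1692  0.026 ]
plate_hole 0.98 [ 3.536e-01  6.320e-02 -1.000e-04]
plate_hole 0.82 [ 0.3529 -0.145  -0.0051]
plate_hole 0.75 [ 0.7326 -0.2654 -0.0023]
plate_hole 0.72 [ 0.5553 -0.2487  0.002 ]
pin_slot 0.88 [0.5868 0.1518 0.0383]
fence_face 0.66 [0.6277 0.1163 0.0437]
column_foot 0.92 [0.5889 0.2771 0.0512]
top 48.66442848070609 286.3006165972876 210.85477584402392 [[0.013, 0.994, -0.107, 0.404], [-1.0, 0.012, -0.012, -0.05], [-0.011, 0.107, 0.994, 1.46], [0.0, 0.0, 0.0, 1.0]] ['pixels', 'range_z', 'fovy', 'cx', 'cy', 'cam_to_world', 'shot']
plate 0.96 [ 0.5481 -0.2711  0.0023]
plate 0.79 [ 0.3336  0.0819 -0.0023]
plate 0.69 [ 0.3503 -0.168   0.0008]
stage 0.61 [ 0.5744  0.1497 -0.0051]
plate_handle 0.88 [0.3348 0.0807 0.0307]
plate_handle 0.83 [ 0.5456 -0.2754  0.0316]
plate_handle 0.56 [ 0.3486 -0.1704  0.0317]
plate_hole 0.96 [ 0.5595 -0.2493 -0.0033]
plate_hole 0.68 [0.3518 0.0605 0.0004]
plate_hole 0.58 [ 0.3468 -0.1454  0.0038]
pin_slot 0.95 [0.587  0.1533 0.0397]
fence_face 0.63 [0.6312 0.1209 0.047 ]
column_foot 0.8 [0.5857 0.277  0.0546]
```

View pics/side0.png

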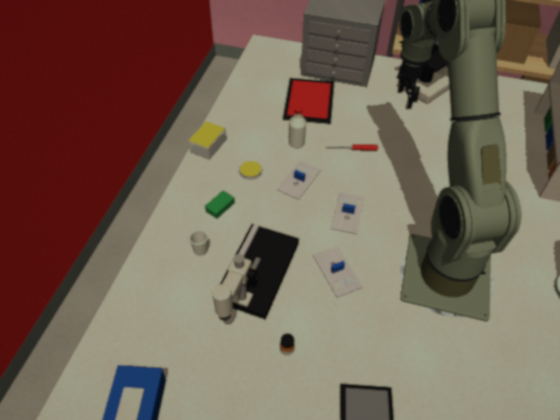

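View pics/top0.png

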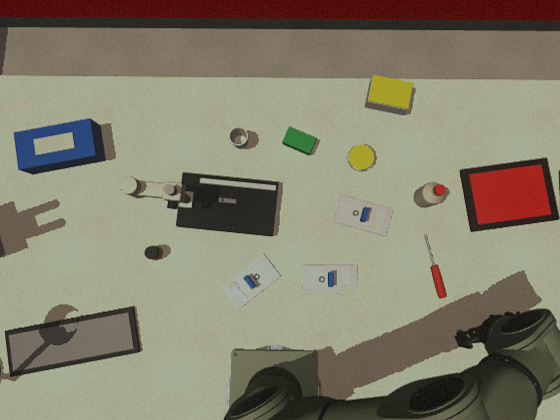

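Top view: three look-alike plates are at px (364,214), (330,278) and (252,281). Image right is the robot's right, so the one meant is (364,214), at y≈-0.27. The stage is at px (228,204). Next I'll take a close crop and precise measurements.

```bash
cat > h.py <<'E'
from rig import manip
import cv2,numpy as np
def K(p):
    f=p["pixels"].shape[0]/2/np.tan(np.radians(p["fovy"])/2);return f,p["cx"],p["cy"]
def ray_at_z(p,u,v,z):
    f,cx,cy=K(p);M=p["cam_to_world"]
    d=M[:3,:3]@np.array([(u-cx)/f,-(v-cy)/f,-1]);o=M[:3,3]
    return o+d*(z-o[2])/d[2]
def cloud(p):
    f,cx,cy=K(p);h,w=p["range_z"].shape;v,u=np.mgrid[:h,:w];r=p["range_z"]
    P=np.stack([(u-cx)/f*r,-(v-cy)/f*r,-r],-1);M=p["cam_to_world"]
    return P@M[:3,:3].T+M[:3,3]
def proj(p,P):
    M=p["cam_to_world"];q=M[:3,:3].T@(np.asarray(P)-M[:3,3]);f,cx,cy=K(p)
    return cx+f*q[0]/-q[2], cy-f*q[1]/-q[2]
def rectfit(xy):
    (c,s,a)=cv2.minAreaRect(xy.astype(np.float32)*1000)
    return np.round(c,1),np.round(s,1),round(a,2)
E
python3 - <<'E'
from h import *
for n in("top","side"):
    p=manip.snapshot(n);im=p["pixels"][:,:,::-1]
    W=cloud(p)
    if n=="top":
        cv2.imwrite("pics/c_plate.png",cv2.resize(im[180:250,310:420],None,fx=7,fy=7,interpolation=cv2.INTER_CUBIC))
        cv2.imwrite("pics/c_stage.png",cv2.resize(im[160:245,165:290],None,fx=6,fy=6,interpolation=cv2.INTER_CUBIC))
        print("bench z",np.median(W[250:260,200:215,2]))
    else:
        cv2.imwrite("pics/c_stage_s.png",cv2.resize(im[215:325,205:310],None,fx=5,fy=5,interpolation=cv2.INTER_CUBIC))
    for t in("plate","stage","plate_handle"):
        for d in manip.trace(p,t):
            m=d["mask"]
            P=W[m];P=P[np.isfinite(P).all(1)&(p["range_z"][m]>0)]
            print(n,t,round(d["p"],2),m.sum(),np.round(np.median(P,0),4),"zpct",np.round(np.percentile(P[:,2],[5,50,95]),4),rectfit(P[:,:2]))
E
```

```text
bench z 0.0006003808350637518
top plate 0.82 1547 [ 0.3503 -0.1674  0.0065] zpct [0.0011 0.0065 0.0227] (array([ 351. , -168.8]), array([ 89.3, 170.1]), 0.78)
top plate 0.76 1586 [0.3396 0.0773 0.0068] zpct [0.0011 0.0068 0.0154] (array([339.9,  77.5]), array([ 89.8, 170.1]), 39.08)
top plate 0.69 1591 [ 0.5505 -0.2731  0.0062] zpct [0.0005 0.0062 0.0186] (array([ 552.3, -275.4]), array([172.7,  94.6]), 74.96)
top stage 0.67 1533 [ 0.5521 -0.2707  0.0062] zpct [0.0008 0.0062 0.0233] (array([ 552.4, -273.5]), array([174.2,  91.4]), 74.38)
top stage 0.64 6457 [0.5817 0.1817 0.0415] zpct [0.0353 0.0415 0.2457] (array([587.9, 203.8]), array([406.5, 179.5]), 84.84)
top plate_handle 0.72 1591 [ 0.5504 -0.273   0.0062] zpct [0.0005 0.0062 0.0186] (array([ 551.9, -275.6]), array([176.1,  93.1]), 74.5)
top plate_handle 0.69 1652 [ 0.3504 -0.1676  0.0064] zpct [0.0009 0.0064 0.0149] (array([ 349.1, -169. ]), array([ 93. , 171.1]), 0.76)
top plate_handle 0.65 1557 [0.3399 0.0769 0.0068] zpct [0.0012 0.0068 0.0158] (array([339.9,  77.4]), array([ 89.3, 170.4]), 38.59)
top plate_handle 0.2 477 [ 
[... 590 characters left out ...]
7]), array([ 89.4, 178.6]), 0.08)
side stage 0.96 5048 [0.5715 0.2186 0.0414] zpct [0.0318 0.0414 0.2472] (array([581.3, 208.3]), array([413.2, 170.6]), 85.02)
side stage 0.19 321 [ 0.732  -0.2538  0.0154] zpct [0.0006 0.0154 0.0224] (array([ 733.1, -258. ]), array([75.4, 89.3]), 30.96)
side plate_handle 0.81 1319 [0.3373 0.0886 0.0058] zpct [0.     0.0058 0.0348] (array([341.4,  78.6]), array([ 93.8, 179.7]), 37.95)
side plate_handle 0.75 1008 [ 0.35   -0.1573  0.0059] zpct [-0.0004  0.0059  0.0356] (array([ 350.6, -166.6]), array([ 90.7, 181.1]), 1.23)
side plate_handle 0.67 859 [ 0.5491 -0.2629  0.006 ] zpct [-0.0008  0.006   0.0355] (array([ 551.2, -272.9]), array([180.9,  94.9]), 75.05)
```

View pics/c_plate.png

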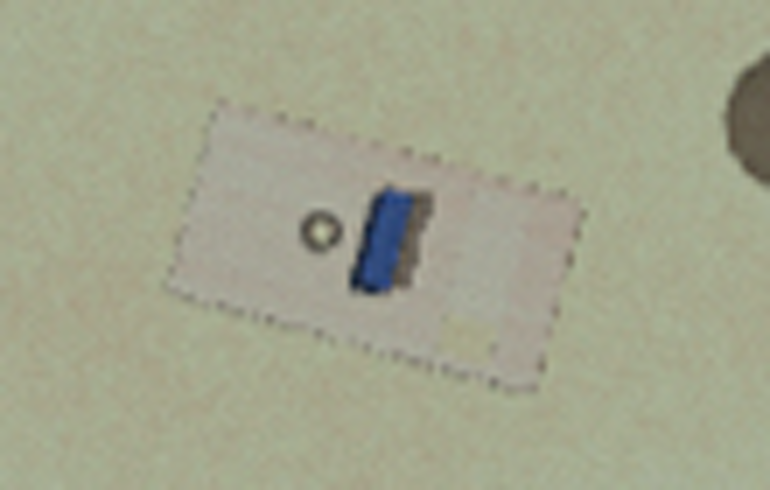

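View pics/c_stage.png

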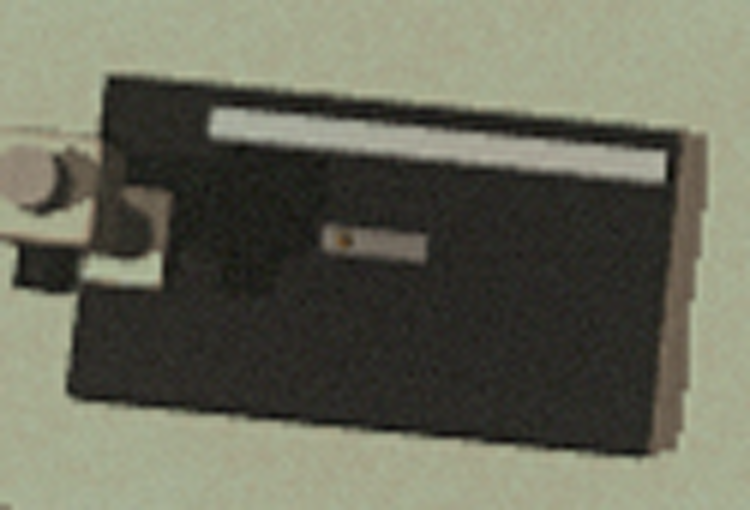

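View pics/c_stage_s.png

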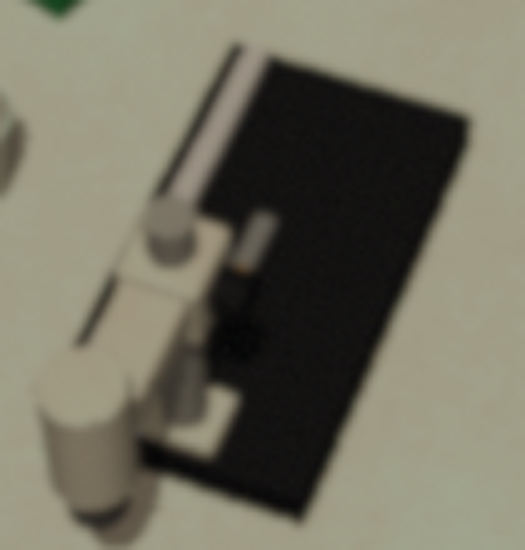

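The crop shows the chosen plate at (364,214): blue bar at crop (382,240), hole on its left at (321,231), glass slide at right. So plate +y points left and a bit away. On the stage, the slot spans crop x 322–428, with the brass pin near its left end at (345,240). Next, precise poses from both views.

```bash
python3 - <<'E'
from h import *
T=manip.snapshot("top");S=manip.snapshot("side")
# stage top by depth
for n,p in(("top",T),("side",S)):
    W=cloud(p)
    g=p["pixels"].max(2)
    X,Y,Z=W[...,0],W[...,1],W[...,2]
    m=(abs(Z-.04)<.008)&(X>.4)&(X<.75)&(Y>-.05)&(Y<.35)
    m=cv2.morphologyEx(m.astype(np.uint8),cv2.MORPH_OPEN,np.ones((3,3)))>0
    l=cv2.connectedComponents(m.astype(np.uint8))[1]; k=np.bincount(l[m]).argmax(); m=l==k
    print(n,"stagetop",m.sum(),np.median(Z[m]),rectfit(W[m][:,:2]))
    f=(abs(Z-.05)<.0035)&m&(g>100); print("fence",f.sum(),rectfit(W[f][:,:2]) if f.sum()>5 else "")
    # blue handle
    c=p["pixels"].astype(int); b=(c[...,2]>c[...,0]+40)&(X>.48)&(X<.62)&(Y<-.2)&(Y>-.34)
    P=W[b];print("blue",b.sum(),np.round(np.percentile(P[:,2],[50,90,98]),4))
    q=b&(Z>.034);
    if q.sum()>5:print("handle top",q.sum(),np.round(W[q].mean(0),4),rectfit(W[q][:,:2]))
    v,u=np.nonzero(b); print("blue px mean",u.mean(),v.mean(),ray_at_z(p,u.mean(),v.mean(),.036))
    for t in("plate_handle","plate_hole","pin_slot","fence_face"):
        for d in manip.pinpoint(p,t):
            if d["position"][1]<-.2 or d["position"][1]>.1:print(t,round(d["p"],2),np.round(d["position"],4))
# corners by hand
for u,v in((107,75),(683,130),(650,452),(70,398),(322,240),(428,247),(345,240)):
    uu,vv=165+(u+.5)/6-.5,160+(v+.5)/6-.5
    print((u,v),np.round(ray_at_z(T,uu,vv,.04 if u!=345 else .047),4))
for u,v in((272,212),(242,270)):
    print("side slot",np.round(ray_at_z(S,205+u/5,215+v/5,.04),4))
E
```

```text
top stagetop 4290 0.0401370461909365 (array([578.3, 151.6]), array([300.6, 169.6]), 84.81)
fence 6 (array([615., 146.]), array([188.2,  51.3]), 81.44)
blue 57 [0.0416 0.0461 0.0478]
handle top 57 [ 0.5501 -0.2728  0.0416] (array([ 550.3, -273.2]), array([13. , 40.8]), 76.55)
blue px mean 364.64912280701753 213.80701754385964 [ 0.55065609 -0.27371546  0.036     ]
plate_handle 0.84 [ 0.5478 -0.2733  0.0315]
plate_hole 0.62 [ 0.5568 -0.2455 -0.0026]
plate_hole 0.26 [ 0.6074 -0.4631  0.0034]
pin_slot 0.92 [0.5898 0.1534 0.0387]
pin_slot 0.38 [ 0.5472 -0.277   0.0309]
fence_face 0.58 [0.6337 0.1169 0.0438]
side stagetop 2851 0.03944238795298438 (array([564. , 156.3]), array([303.3, 144.4]), 84.82)
fence 10 (array([603.9, 171.5]), array([ 27.6, 262. ]), 14.41)
blue 62 [0.0365 0.0425 0.0449]
handle top 33 [ 0.5484 -0.2666  0.04  ] (array([ 548.5, -267.2]), array([16.7, 34.7]), 76.85)
blue px mean 299.2096774193548 174.74193548387098 [ 0.5481082  -0.26305119  0.036     ]
plate_handle 0.58 [ 0.5512 -0.2713  0.0295]
plate_hole 0.94 [ 0.5584 -0.2511  0.0033]
pin_slot 0.61 [0.5908 0.1559 0.0406]
pin_slot 0.61 [ 0.7306 -0.2627 -0.003 ]
(107, 75) [0.6738 0.2923 0.04  ]
(683, 130) [ 0.6483 -0.0069  0.04  ]
(650, 452) [0.4819 0.0074 0.04  ]
(70, 398) [0.5057 0.305  0.04  ]
(322, 240) [0.5889 0.1781 0.04  ]
(428, 247) [0.5859 0.1234 0.04  ]
(345, 240) [0.5881 0.1652 0.047 ]
side slot [0.5802 0.1238 0.04  ]
side slot [0.5854 0.1704 0.04  ]
```

>>> drive_tool(deltas=[[[0, 1.3, -0.3, 0, 0.7], [0, 2.6, -0.6, 0, 1.4], [0, 3.9, -0.9, 0, 2.1], [0, 5.2, -1.2, 0.3, 2.8], [0, 6.5, -1.6, 0.6, 3.5], [0, 7.8, -1.9, 1, 4.2], [0, 9.1, -2.2, 1.5, 4.9], [0, 10.4, -2.5, 2, 5.6], [0, 11.4, -2.8, 2.5, 6.2], [0, 12.1, -3, 3, 6.7], [0, 12.5, -3.1, 3.5, 6.7], [0, 12.75, -3.12, 3.8, 6.7], [0, 12.75, -3.12, 3.8, 6.7], [0, 12.75, -3.12, 3.8, 6.7]]])

```text
time_s: 2.87
tcp_pos: [0.5503, -0.2741, 0.1175]
eef_rot: [3.141, 0.0, -0.263]
force: [0.3, 0.0, 0.5]
width: 0.0857
```

>>> drive_tool(deltas=[[[0, 0, 0, 1, 0], [0, 0, 0, 2, 0], [0, 0, 0, 2.8, 0], [0, 0, 0, 3.3, 0], [0, 0, 0, 3.5, 0], [0, 0, 0, 3.5, 0], [0, 0, 0, 3.5, 0]]])

```text
time_s: 3.45
tcp_pos: [0.5509, -0.2743, 0.0136]
eef_rot: [3.141, -0.001, -0.264]
force: [-0.2, 0.5, 0.0]
width: 0.0857
```

```bash
python3 - <<'E'
from h import *
for n in("top","side"):
    p=manip.snapshot(n);im=p["pixels"][:,:,::-1]
    u,v=map(int,proj(p,[.55,-.273,.03]))
    cv2.imwrite(f"pics/g_{n}.png",cv2.resize(im[max(v-50,0):v+50,u-60:u+60],None,fx=6,fy=6,interpolation=cv2.INTER_CUBIC))
E
```

```text
(no output)
```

View pics/g_side.png

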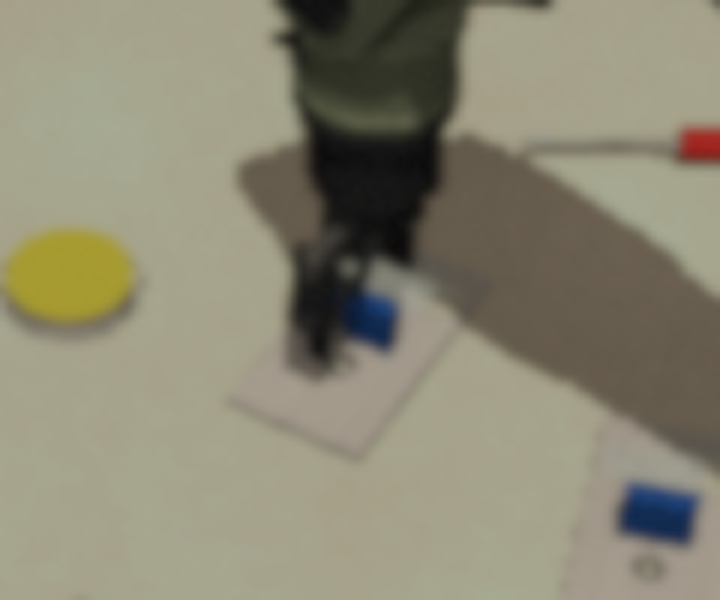

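The side view shows the fingers on either side of the blue bar at crop (370,320). I'm closing the gripper.

>>> drive_tool(deltas=[[[0.5, 0, 0, 0, 0], [1, 0, 0, 0, 0], [1, 0, 0, 0, 0], [1, 0, 0, 0, 0], [1, 0, 0, 0, 0], [1, 0, 0, 0, 0], [1, 0, 0, 0, 0], [1, 0, 0, 0, 0]]])

```text
time_s: 4.22
tcp_pos: [0.5509, -0.2732, 0.0125]
eef_rot: [-3.141, -0.0, -0.263]
force: [-0.0, 1.6, 4.8]
width: 0.0133
```

>>> drive_tool(deltas=[[[1, 0, 0, -0.5, 0], [1, 0, 0, -1.2, 0], [1, 0, 0, -2.2, 0], [1, 0, 0, -3.2, 0], [1, 0, 0, -4, 0], [1, 0, 0, -4, 0], [1, 0, 0, -4, 0]]])

```text
time_s: 4.8
tcp_pos: [0.551, -0.2733, 0.1328]
eef_rot: [3.142, -0.001, -0.263]
force: [0.4, 1.1, -3.0]
width: 0.0134
```

```bash
python3 - <<'E'
from h import *
s=manip.get_state();print(np.round(s["tcp_pos"],4),np.round(s["force"],2),np.round(s["moment"],3),s["width"])
for n in("top","side"):
    p=manip.snapshot(n);im=p["pixels"][:,:,::-1]
    u,v=map(int,proj(p,[.55,-.273,.12]))
    cv2.imwrite(f"pics/l_{n}.png",cv2.resize(im[max(v-50,0):v+50,u-60:u+60],None,fx=6,fy=6,interpolation=cv2.INTER_CUBIC))
E
```

```text
[ 0.551  -0.2733  0.1328] [ 0.36  1.1  -2.95] [ 0.009 -0.011 -0.047] 0.013438516201871187
```

View pics/l_side.png

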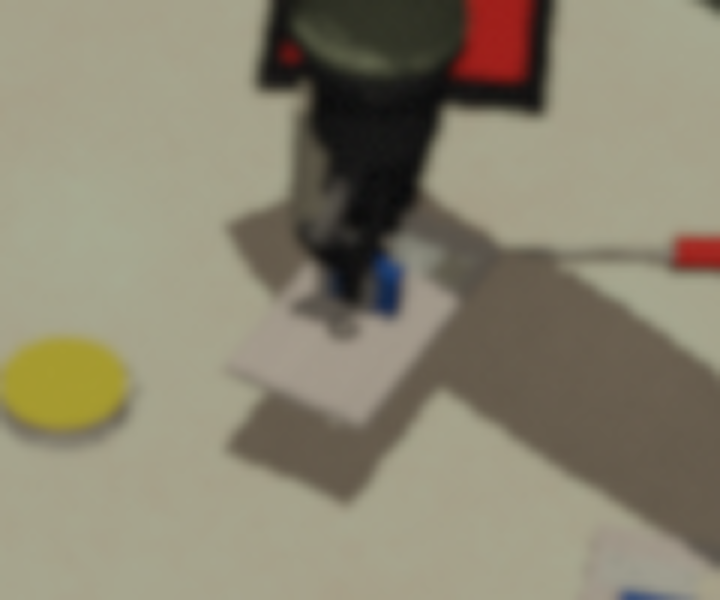

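>>> drive_tool(deltas=[[[1, -0.1, -0.6, 0, 0], [1, -0.3, -1.6, 0, -0.2], [1, -0.5, -2.7, 0, -0.4], [1, -0.7, -3.8, 0, -0.6], [1, -1, -4.9, 0, -0.8], [1, -1.2, -6, 0, -1], [1, -1.4, -7.1, 0, -1.2], [1, -1.6, -8.2, 0, -1.4], [1, -1.8, -9.3, 0, -1.66], [1, -2, -10.3, 0, -1.66], [1, -2.15, -11.1, 0, -1.66], [1, -2.25, -11.6, 0, -1.66], [1, -2.3, -11.9, 0, -1.66], [1, -2.34, -12.04, 0, -1.66], [1, -2.34, -12.04, 0, -1.66], [1, -2.34, -12.04, 0, -1.66]]])

```text
time_s: 6.23
tcp_pos: [0.5767, 0.0925, 0.132]
eef_rot: [3.141, 0.001, -0.09]
force: [-0.4, -1.4, -2.7]
width: 0.0131
```

```bash
python3 - <<'E'
from h import *
s=manip.get_state();print(np.round(s["tcp_pos"],4),np.round(s["eef_rot"],4),np.round(s["force"],2),np.round(s["moment"],3),s["width"])
for n in("top","side"):
    p=manip.snapshot(n);im=p["pixels"][:,:,::-1]
    u,v=map(int,proj(p,[.577,.12,.08]))
    cv2.imwrite(f"pics/m_{n}.png",cv2.resize(im[max(v-60,0):v+60,u-75:u+75],None,fx=5,fy=5,interpolation=cv2.INTER_CUBIC))
    for t in("plate_hole","plate_handle","plate"):
        for d in manip.pinpoint(p,t):
            if d["position"][2]>.03: print(n,t,round(d["p"],2),np.round(d["position"],4))
    W=cloud(p);X,Y,Z=W[...,0],W[...,1],W[...,2]
    m=(abs(Z-.126)<.006)&(X>.5)&(X<.66)&(Y>-.02)&(Y<.2)&(p["pixels"].min(2)>80)
    print(n,m.sum(),np.median(Z[m]) if m.any() else "",rectfit(W[m][:,:2]) if m.any() else "")
    if m.sum()>30:
        A=np.c_[W[m][:,:2],np.ones(m.sum())];print("plane",np.round(np.linalg.lstsq(A,Z[m],rcond=None)[0],4))
E
```

```text
[0.5767 0.0925 0.132 ] [ 3.1409e+00  5.0000e-04 -9.0200e-02] [-0.38 -1.44 -2.73] [-0.032 -0.04   0.055] 0.013123258124962673
top plate_handle 0.82 [0.3384 0.0832 0.0302]
top plate_handle 0.66 [0.5747 0.0905 0.152 ]
top plate_handle 0.55 [ 0.3449 -0.169   0.0318]
top plate 0.73 [0.5761 0.0955 0.1183]
top 495 0.12596628579568803 (array([572.6,  37.5]), array([61.8, 90.5]), 84.73)
plane [0.0094 0.0088 0.1204]
side plate_hole 0.75 [0.576  0.1167 0.121 ]
side plate_handle 0.72 [0.5887 0.2775 0.0546]
side plate_handle 0.56 [0.5753 0.0935 0.1506]
side plate 0.56 [0.5747 0.0917 0.1221]
side 913 0.12538773306468598 (array([576.2,  94.4]), array([175.8,  92.1]), 84.71)
plane [-0.0042 -0.0002  0.1278]
```

View pics/m_side.png

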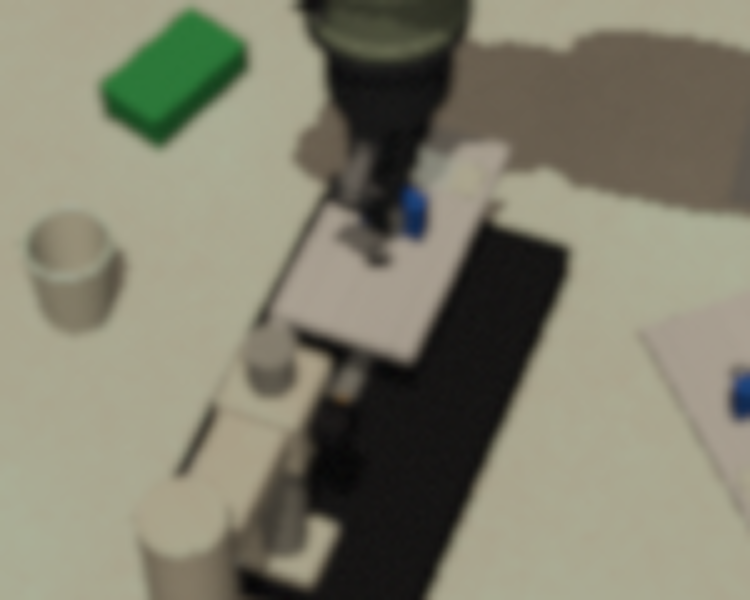

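View pics/m_top.png

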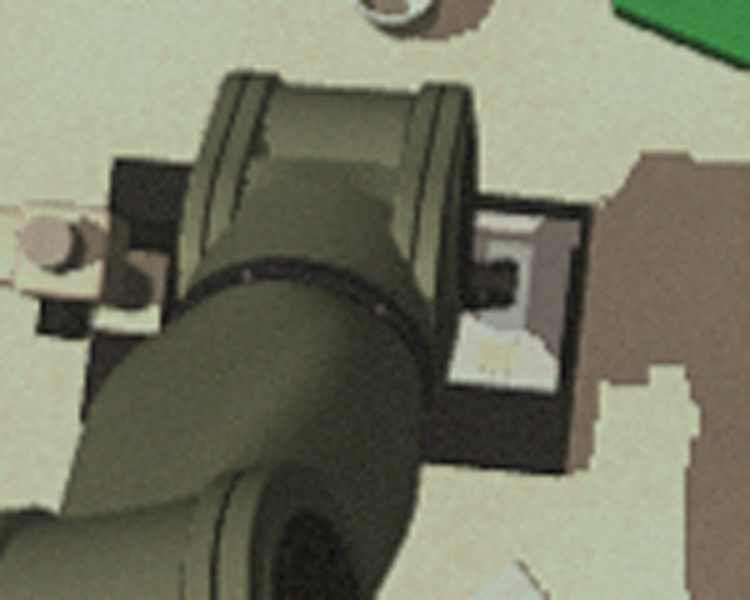

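The side view shows the plate level over the stage's right part, with its +y edge short of the column. The slot's left end and pin still show at crop (345,395). The plate's yaw matches the stage's within 0.1°. I'm lowering to just above contact.

>>> drive_tool(deltas=[[[1, 0, 0, 0.5, 0], [1, 0, 0, 1.1, 0], [1, 0, 0, 1.6, 0], [1, 0, 0, 1.9, 0], [1, 0, 0, 2.1, 0], [1, 0, 0, 2.2, 0], [1, 0, 0, 2.25, 0], [1, 0, 0, 2.25, 0], [1, 0, 0, 2.25, 0]]])

```text
time_s: 7.38
tcp_pos: [0.5771, 0.0938, 0.0654]
eef_rot: [-3.141, -0.001, -0.089]
force: [-0.4, -0.9, -3.0]
width: 0.0134
```

>>> drive_tool(deltas=[[[1, 0, 0, 0.05, 0], [1, 0, 0, 0.1, 0], [1, 0, 0, 0.13, 0], [1, 0, 0, 0.16, 0], [1, 0, 0, 0.16, 0], [1, 0, 0, 0.16, 0]]])

```text
time_s: 7.88
tcp_pos: [0.5768, 0.0938, 0.06]
eef_rot: [-3.141, 0.0, -0.089]
force: [0.2, 0.2, -2.9]
width: 0.0129
```

>>> drive_tool(deltas=[[[1, 0, 0, 0.03, 0], [1, 0, 0, 0.05, 0], [1, 0, 0, 0.05, 0]]])

```text
time_s: 8.13
tcp_pos: [0.577, 0.0937, 0.0587]
eef_rot: [-3.141, -0.0, -0.089]
force: [-0.9, -1.3, 3.3]
width: 0.0128
```

>>> drive_tool(deltas=[[[1, 0.03, 0, -0.01, 0], [1, 0.07, 0, -0.01, 0], [1, 0.1, 0, -0.01, 0], [1, 0.13, 0, -0.01, 0], [1, 0.13, 0, -0.01, 0]]])

```text
time_s: 8.55
tcp_pos: [0.5808, 0.0936, 0.0588]
eef_rot: [-3.141, 0.0, -0.089]
force: [-3.3, 1.4, 2.6]
width: 0.013
```

>>> drive_tool(deltas=[[[1, 0.03, 0, -0.005, 0], [1, 0.06, 0, -0.005, 0], [1, 0.06, 0, -0.005, 0]]])

```text
time_s: 8.8
tcp_pos: [0.5828, 0.0933, 0.059]
eef_rot: [-3.141, -0.0, -0.089]
force: [-3.1, 1.0, 1.5]
width: 0.013
```

>>> drive_tool(deltas=[[[1, 0.02, 0, 0, 0], [1, 0.04, 0, 0, 0], [1, 0.04, 0, 0, 0]]])

```text
time_s: 9.05
tcp_pos: [0.5833, 0.0933, 0.0589]
eef_rot: [-3.141, 0.001, -0.089]
force: [-5.8, 0.8, 3.8]
width: 0.013
```

```bash
cat > look.py <<'E'
from h import *
import sys
k=sys.argv[1]
C=np.array([.578,.1505]);a=-.0895;R=np.array([[np.cos(a),np.sin(a)],[-np.sin(a),np.cos(a)]])
s=manip.get_state();print(round(s["time_s"],2),np.round(s["tcp_pos"],4),"stage xy",np.round(R@(s["tcp_pos"][:2]-C),4),np.round(s["eef_rot"],4),np.round(s["force"],2),np.round(s["moment"],3),round(s["width"],4))
for n in("side","top"):
    p=manip.snapshot(n);im=p["pixels"][:,:,::-1]
    u,v=map(int,proj(p,[.577,.12,.05]))
    cv2.imwrite(f"pics/{k}_{n}.png",cv2.resize(im[max(v-50,0):v+50,u-65:u+65],None,fx=6,fy=6,interpolation=cv2.INTER_CUBIC))
    for t in("plate_hole","plate"):
        for d in manip.pinpoint(p,t):
            q=d["position"]
            if q[2]>.03: print(n,t,round(d["p"],2),"stage",np.round(R@(np.array(q[:2])-C),4),round(q[2],4))
    W=cloud(p);L=np.einsum('ij,hwj->hwi',R,W[...,:2]-C);X,Y,Z=L[...,0],L[...,1],W[...,2]
    m=(Z>.041)&(Z<.062)&(X>-.06)&(X<.052)&(Y>-.16)&(Y<.06)&(p["pixels"].min(2)>90)
    if m.sum()>60:
        P=L[m];A=np.c_[P,np.ones(m.sum())];z=Z[m]
        for _ in range(4):
            c=np.linalg.lstsq(A,z,rcond=None)[0];r=abs(A@c-z);g=r<.003
            A,z,P=A[g],z[g],P[g]
        print(n,"plane n",len(z),"slopes",np.round(c,4),"centre underside z",round(c[0]*.008+c[1]*(-.05)+c[2]-.006,4),"y range",np.round(np.percentile(P[:,1],[0,1,99,100]),4),"x",np.round(np.percentile(P[:,0],[0,1,99,100]),4),rectfit(P))
E
python3 look.py a
```

```text
9.05 [0.5833 0.0933 0.0589] stage xy [ 0.0104 -0.0565] [-3.1414e+00  1.3000e-03 -8.9100e-02] [-5.84  0.77  3.85] [0.629 1.333 0.085] 0.013
side plate_hole 0.95 stage [ 0.0067 -0.0322] 0.0494
side plate 0.8 stage [ 0.0089 -0.0614] 0.0497
side plane n 465 slopes [-0.0125  0.0015  0.0518] centre underside z 0.0457 y range [-0.1391 -0.1361  0.0268  0.0329] x [-0.0365 -0.0358  0.0509  0.0517] (array([  7.6, -53.2]), array([172. ,  88.1]), 89.91)
top plate 0.71 stage [ 0.0086 -0.054 ] 0.0498
top plane n 242 slopes [0.0057 0.01   0.0539] centre underside z 0.0474 y range [-0.1425 -0.1404 -0.0815 -0.0787] x [-0.0335 -0.0333  0.0502  0.0514] (array([   8.9, -110.6]), array([63.9, 84.9]), 89.97)
```

View pics/a_side.png

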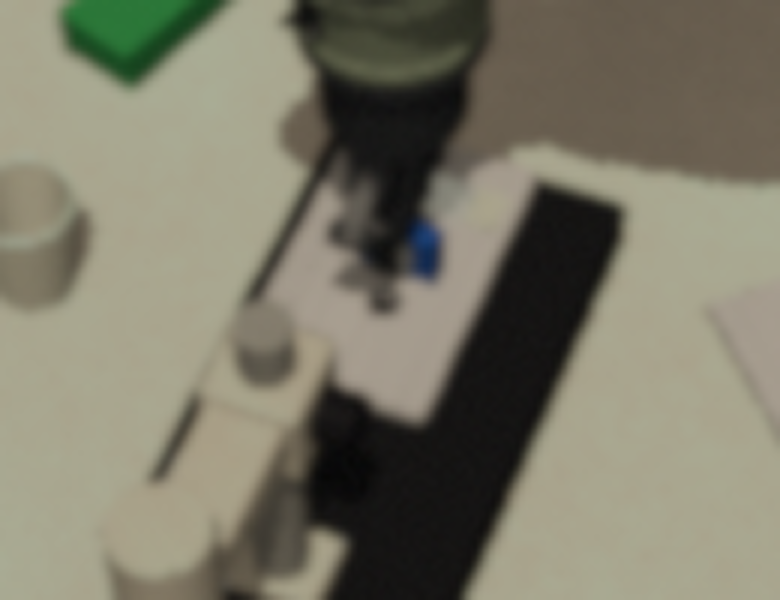

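The plate is square to the stage and at the fence: edge resistance is felt and stage x is 10.4 mm. The hole is about 32 mm right of the slot middle and the +y part lies over the pin. Next I relax the x force and open slightly, so the plate rests free on the pin and can drop by its own weight.

>>> drive_tool(deltas=[[[1, -0.02, 0, -0.02, 0], [0.9, -0.02, 0, -0.02, 0], [0.75, -0.02, 0, -0.02, 0], [0.75, -0.02, 0, -0.02, 0], [0.75, -0.02, 0, -0.02, 0], [0.75, -0.02, 0, -0.02, 0]]])

```text
time_s: 9.85
tcp_pos: [0.5833, 0.0932, 0.0596]
eef_rot: [-3.142, -0.0, -0.089]
force: [0.1, -0.5, 1.0]
width: 0.0213
```

```bash
python3 look.py b
```

```text
9.85 [0.5833 0.0932 0.0596] stage xy [ 0.0104 -0.0566] [-3.1415e+00 -4.0000e-04 -8.9100e-02] [ 0.14 -0.45  0.99] [ 0.05  -0.035  0.044] 0.0213
side plate_hole 0.95 stage [ 0.0066 -0.0306] 0.0426
side plate 0.62 stage [ 0.0095 -0.0574] 0.0452
side plane n 476 slopes [-0.0002  0.045   0.0516] centre underside z 0.0434 y range [-0.1388 -0.1352  0.0284  0.0324] x [-0.0369 -0.0358  0.0502  0.0517] (array([  7.5, -53.3]), array([171.3,  88.3]), 89.87)
top plate 0.88 stage [ 0.0087 -0.057 ] 0.0443
top plane n 238 slopes [-0.0019  0.0603  0.0545] centre underside z 0.0454 y range [-0.1426 -0.1414 -0.0808 -0.0786] x [-0.0337 -0.0335  0.05    0.0514] (array([   8.8, -110.4]), array([85. , 63.9]), 0.25)
```

View pics/b_side.png

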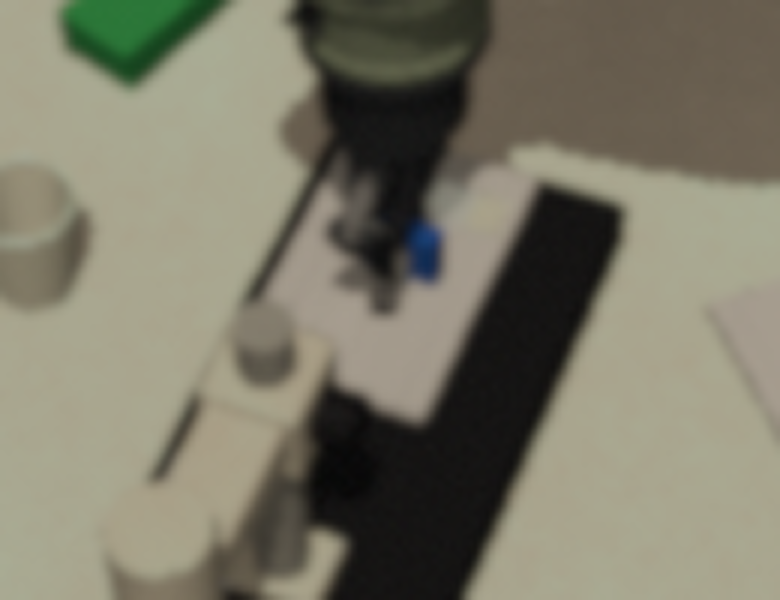

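The plate is free and tilted about 3°, resting on the pin and its -y edge as intended. I'm sliding it left gently, first most of the way.

>>> drive_tool(deltas=[[[0.75, 0, -0.06, 0, 0], [0.75, 0, -0.12, 0, 0], [0.75, 0, -0.2, 0, 0], [0.75, 0, -0.28, 0, 0], [0.75, 0, -0.36, 0, 0], [0.75, 0, -0.44, 0, 0], [0.75, 0, -0.52, 0, 0], [0.75, 0, -0.6, 0, 0], [0.75, 0, -0.68, 0, 0], [0.75, 0, -0.76, 0, 0], [0.75, 0, -0.84, 0, 0], [0.75, 0, -0.92, 0, 0], [0.75, 0, -1, 0, 0], [0.75, 0, -1.06, 0, 0], [0.75, 0, -1.1, 0, 0], [0.75, 0, -1.1, 0, 0]]])

```text
time_s: 11.48
tcp_pos: [0.5862, 0.1258, 0.0598]
eef_rot: [3.141, -0.0, -0.089]
force: [-0.6, -5.0, 4.6]
width: 0.0214
```

```bash
python3 look.py c
```

```text
11.48 [0.5862 0.1258 0.0598] stage xy [ 0.0104 -0.0238] [ 3.141e+00 -4.000e-04 -8.920e-02] [-0.56 -4.97  4.62] [-1.174  0.101  0.019] 0.0214
side plate_hole 0.63 stage [ 0.0087 -0.0021] 0.0461
side plate 0.85 stage [ 0.0086 -0.0245] 0.0476
side plane n 358 slopes [0.0102 0.0523 0.0513] centre underside z 0.0428 y range [-0.1103 -0.1054  0.0576  0.0594] x [-0.0359 -0.0356  0.0488  0.0518] (array([  8. , -25.4]), array([ 87.6, 169.6]), 0.03)
top plate 0.84 stage [ 0.0101 -0.0246] 0.0476
top plane n 275 slopes [-0.0094  0.0604  0.0528] centre underside z 0.0437 y range [-0.1115 -0.1097 -0.0428 -0.0391] x [-0.0339 -0.0336  0.0501  0.0512] (array([  7.9, -76.2]), array([72.1, 85.4]), 88.62)
```

View pics/c_side.png

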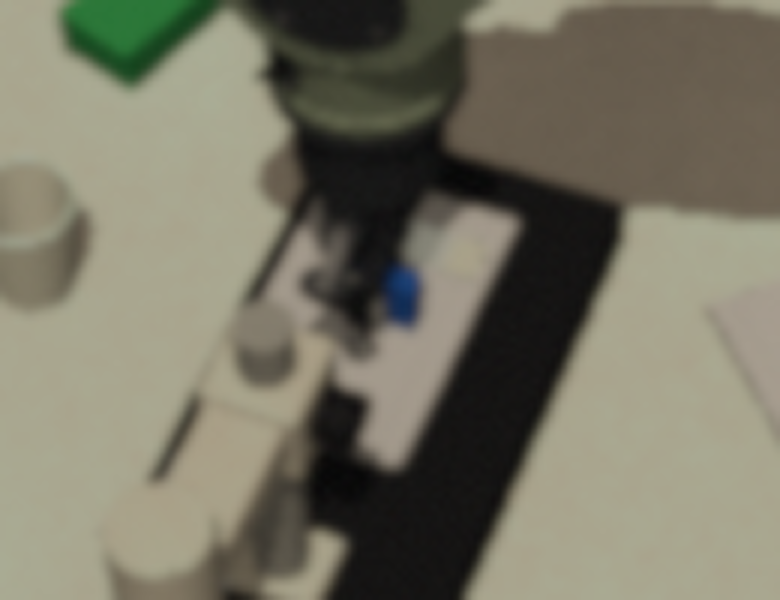

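>>> drive_tool(deltas=[[[0.72, 0, 0, -0.05, 0], [0.72, 0, -0.04, -0.05, 0], [0.72, 0, -0.08, -0.05, 0], [0.72, 0, -0.12, -0.05, 0], [0.72, 0, -0.16, -0.05, 0], [0.72, 0, -0.2, -0.05, 0], [0.72, 0, -0.24, -0.05, 0], [0.72, 0, -0.28, -0.05, 0], [0.72, 0, -0.28, -0.05, 0]]])

```text
time_s: 12.53
tcp_pos: [0.5869, 0.1343, 0.0612]
eef_rot: [3.141, -0.0, -0.089]
force: [-0.1, -5.5, 4.6]
width: 0.0238
```

```bash
python3 look.py d
```

```text
12.53 [0.5869 0.1343 0.0612] stage xy [ 0.0103 -0.0153] [ 3.1411e+00 -1.0000e-04 -8.9100e-02] [-0.1  -5.55  4.65] [-0.911  0.204 -0.052] 0.0238
side plate_hole 0.73 stage [0.0075 0.0085] 0.0463
side plate 0.66 stage [ 0.0062 -0.0193] 0.0453
side plane n 333 slopes [-0.003   0.0558  0.0512] centre underside z 0.0424 y range [-0.1049 -0.1002  0.0576  0.0597] x [-0.0367 -0.0359  0.046   0.0503] (array([  7.1, -22.3]), array([ 86.7, 164.5]), 0.47)
top plate_hole 0.79 stage [0.011  0.0046] 0.0432
top plate 0.61 stage [ 0.0069 -0.0173] 0.0455
top plate 0.39 stage [0.0114 0.007 ] 0.0437
top plane n 277 slopes [-0.0003  0.0417  0.0511] centre underside z 0.043 y range [-0.1034 -0.1019 -0.0325 -0.0299] x [-0.0354 -0.034   0.0499  0.0513] (array([  7.4, -67.8]), array([73.6, 86.6]), 88.37)
```

>>> drive_tool(deltas=[[[0.72, 0, -0.03, 0, 0], [0.72, 0, -0.06, 0, 0], [0.72, 0, -0.09, 0, 0], [0.72, 0, -0.12, 0, 0], [0.72, 0, -0.15, 0, 0], [0.72, 0, -0.15, 0, 0]]])

```text
time_s: 13.33
tcp_pos: [0.5872, 0.1389, 0.0611]
eef_rot: [3.142, -0.0, -0.089]
force: [-0.3, -5.0, 3.5]
width: 0.024
```

```bash
python3 look.py e
```

```text
13.33 [0.5872 0.1389 0.0611] stage xy [ 0.0102 -0.0107] [ 3.1416e+00 -1.0000e-04 -8.9100e-02] [-0.32 -4.96  3.52] [-0.946  0.096  0.007] 0.024
side plate_hole 0.69 stage [0.0093 0.0091] 0.0464
side plate 0.83 stage [ 0.0109 -0.017 ] 0.0463
side plane n 309 slopes [0.0074 0.0508 0.0508] centre underside z 0.0423 y range [-0.0994 -0.0953  0.0592  0.0597] x [-0.0364 -0.036   0.0108  0.0467] (array([  5.2, -19.8]), array([ 83. , 159.1]), 0.11)
top plate_hole 0.85 stage [0.0084 0.0142] 0.0461
top plate 0.73 stage [ 0.0537 -0.0246] 0.0471
top plate 0.65 stage [ 0.0084 -0.013 ] 0.0463
top plane n 284 slopes [-0.005   0.0651  0.0525] centre underside z 0.0432 y range [-0.0993 -0.0971 -0.028  -0.0253] x [-0.0351 -0.0342  0.0494  0.0508] (array([  7.3, -63.6]), array([74.2, 85.3]), 87.62)
```

View pics/e_side.png

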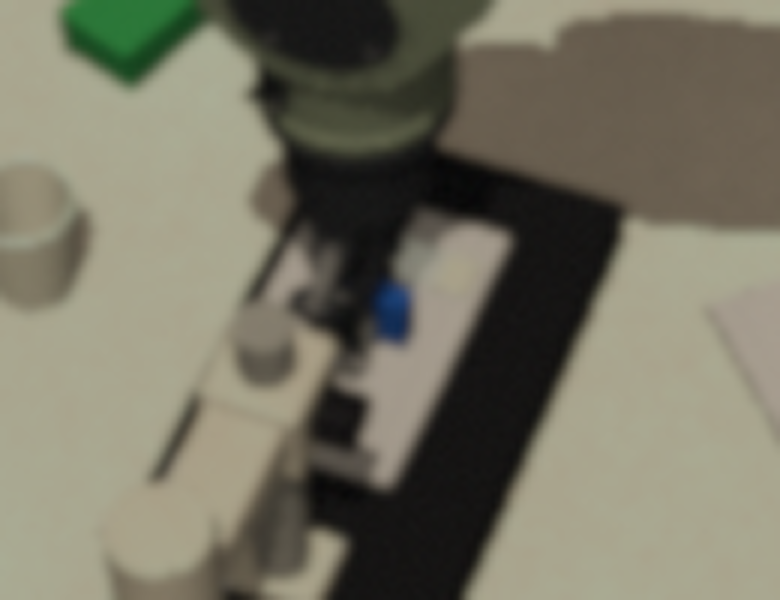

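View pics/e_top.png

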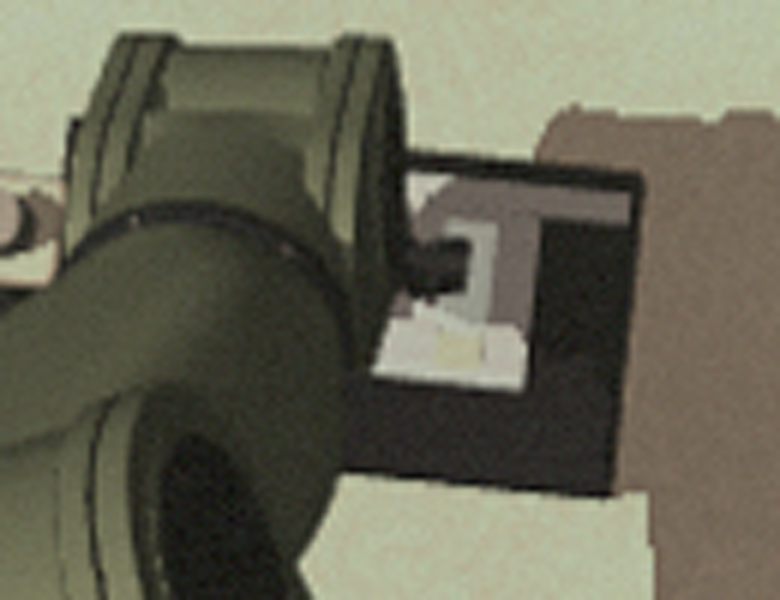

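Still tilted, with the hole near stage y≈+11 mm. I'm continuing in small steps.

>>> drive_tool(deltas=[[[0.72, 0, -0.03, 0, 0], [0.72, 0, -0.05, 0, 0], [0.72, 0, -0.07, 0, 0], [0.72, 0, -0.07, 0, 0]]])

```text
time_s: 13.97
tcp_pos: [0.5872, 0.1418, 0.0609]
eef_rot: [-3.141, 0.0, -0.088]
force: [-0.7, 1.0, 0.3]
width: 0.0243
```

```bash
python3 look.py f
```

```text
13.97 [0.5872 0.1418 0.0609] stage xy [ 0.01   -0.0078] [-3.1406e+00  4.0000e-04 -8.8400e-02] [-0.67  1.03  0.29] [ 0.029  0.04  -0.04 ] 0.0243
side plate_hole 0.89 stage [0.0059 0.0201] 0.042
side plate 0.76 stage [ 0.0099 -0.0109] 0.0391
side plane n 299 slopes [ 0.0297 -0.0005  0.0461] centre underside z 0.0403 y range [-0.0931 -0.0905  0.0588  0.0593] x [-0.0368 -0.0364  0.009   0.0111] (array([-13.3, -16.8]), array([ 47.7, 152.5]), 0.65)
top plate_hole 0.79 stage [0.0081 0.0158] 0.0403
top plate 0.84 stage [ 0.0094 -0.0066] 0.0434
top plane n 266 slopes [-0.008  -0.0064  0.0463] centre underside z 0.0406 y range [-0.0943 -0.0931 -0.0235 -0.0219] x [-0.0346 -0.0342  0.0488  0.0499] (array([  7.7, -57.9]), array([84.3, 72.3]), 0.35)
```

The plate has dropped: slope is about 0, the underside is at 40.3 mm, and the side force is gone. I'm opening and withdrawing straight up, then moving clear to the right for a final look.

>>> drive_tool(deltas=[[[0.6, 0, 0.06, 0, 0], [0.5, 0, 0.06, 0, 0], [0.5, 0, 0.06, 0, 0], [0.5, 0, 0.06, -0.3, 0], [0.5, 0, 0.06, -0.9, 0], [0.5, 0, 0.06, -1.8, 0], [0.5, 0, 0.06, -2.8, 0], [0.5, 0, 0.06, -3.8, 0], [0.5, 0, 0.06, -4.4, 0], [0.5, 0, 1.2, -4.6, 0], [0.5, 0, 2.4, -4.6, 0], [0.5, 0, 3.6, -4.6, 0], [0.5, 0, 4.8, -4.6, 0], [0.5, 0, 6, -4.6, 0], [0.5, -1, 7, -4.6, 0], [0.5, -2, 8, -4.6, 0], [0.5, -2.5, 8.5, -4.6, 0], [0.5, -2.5, 8.5, -4.6, 0], [0.5, -2.5, 8.5, -4.6, 0]]])

```text
time_s: 15.85
tcp_pos: [0.4898, -0.107, 0.2]
eef_rot: [-3.141, -0.001, -0.091]
force: [1.0, -0.1, 0.7]
width: 0.0426
```

```bash
python3 look.py z; python3 - <<'E'
from h import *
p=manip.snapshot("side");cv2.imwrite("pics/full_s.png",p["pixels"][:,:,::-1])
E
```

```text
15.85 [ 0.4898 -0.107   0.2   ] stage xy [-0.0649 -0.2644] [-3.1414e+00 -1.0000e-03 -9.0800e-02] [ 1.01 -0.1   0.71] [-0.007  0.001  0.04 ] 0.0426
side plate_hole 0.76 stage [0.0073 0.0176] 0.0409
side plate 0.95 stage [ 0.0107 -0.0102] 0.0403
side plate 0.3 stage [ 0.0535 -0.0255] 0.046
side plane n 468 slopes [0.0047 0.0032 0.0461] centre underside z 0.04 y range [-0.0941 -0.0903  0.0566  0.0597] x [-0.037  -0.0359  0.0501  0.0518] (array([  7.3, -17.2]), array([ 88.6, 153.9]), 0.21)
top plate_hole 0.66 stage [0.0114 0.0175] 0.0398
top plate 0.66 stage [ 0.0075 -0.0102] 0.0414
top plane n 834 slopes [-0.0058 -0.0042  0.0466] centre underside z 0.0408 y range [-0.095  -0.0936  0.0585  0.0599] x [-0.0368 -0.034   0.0514  0.0519] (array([  7.6, -17.6]), array([ 88.7, 154.9]), 0.01)
```

View pics/z_top.png

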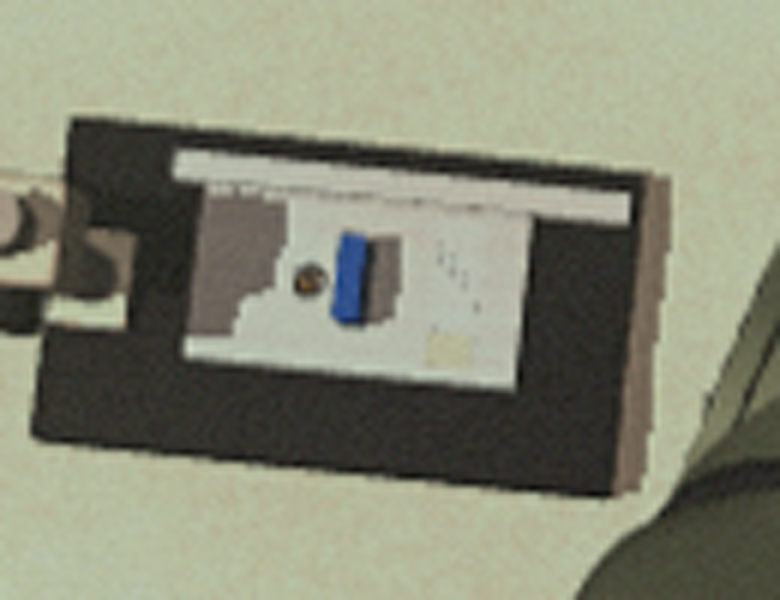

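View pics/full_s.png

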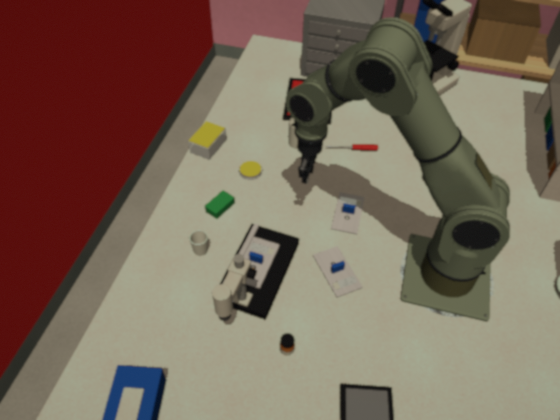

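The top view shows the brass pin tip inside the hole at crop (310,280), with the plate flat and flush with the fence. In the side view the other things sit at the same pixels as at the start, except the wash bottle, which is now partly hidden by the gripper. I'm handing in.

```bash
python3 - <<'E'
from rig import manip
print(manip.finish_job())
E
```

```text
the job is handed in; nothing more can be done
None
```

The plate is seated on the stage with its hole over the brass pin, released, and the job was handed in after about 16 s of the 48 s allowed. No verdict was reported.

**What I did:** I took the look-alike farthest to the robot's right by its blue handle. I set it on the pin with the hole about 32 mm right of the slot's middle and brought it to the fence. I then loosened the grip, so the plate rested free and tilted about 3°, and pushed it left along the fence by the handle. It dropped over the pin by its own weight. The highest wrist force I read between moves was about 7 N.

**Last checks:**
- **Flatness:** the underside is at 40.0 mm (side view) and 40.8 mm (top view), and the slope is under about 0.007 rad.
- **Position:** the hole is at stage y ≈ +16 to +17.5 mm, within the 21 mm limit. The pin tip is visible inside the hole and the plate is parallel to the fence within 0.01 rad.
- **Arm:** it ended well clear of the plate, with no contact force beyond the noise (about 1 N).
- **Other things:** they looked unmoved. This was judged by eye from the pictures, and the wash bottle was partly hidden by the gripper in the last one.

**Disagreements:** the single-view estimates of the hole differed by up to about 4 mm across the slot (x 7.3 against 11.4 mm). That is within the stated accuracy of the networks and straddles the 10 mm slot line.

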